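# Refit and latch the filter cover of a bench dust extractor

## Robot

A 7-joint arm with a two-finger parallel gripper is mounted at the origin on the work surface. World frame = base frame: x ahead of the robot, y to its left, z up, the work surface at z = 0. Lengths are in m, angles in rad, forces in N, time in s.
With the tool pointing down it reaches from about 0.425 to 0.875 m from the base axis. Payload 4.7 kg.
Tool frame: the origin (TCP) lies at the very end of the fingers, on their centre line; the grasp point (between the pads) lies 19 mm behind it; z points along the fingers, y is the line along which they close (so a half turn about z gives the same grasp; the last joint's range is limited). The gripper opens to 87 mm and grips with 3 to 60 N. Pads are 19 mm wide; open, the fingers measure 117 mm over their backs; the gripper's body (75 mm by 190 mm) begins 51 mm behind the grasp point.
Start: joints at [1.273, 0.321, -0.07, 1.45, 0.023, 1.371, -0.057], TCP at [0.199, -0.619, 0.223] pointing down, gripper open.
Joint ranges: [-2.86, 2.86], [-0.3, 2.09], [-1.38, 1.24], [0.06, 2.45], [-1.56, 4.7], [0.09, 2.05], [-2.69, 2.69]. Speed limits (rad/s): [2.57, 2.57, 3.14, 3.14, 3.14, 3.14, 3.14].

## Interface

Orientations are given as a rotation vector (axis times angle).
In Python, from bench import ctrl, imaging, ticket gives the robot as it stands.
- The arm moves only by the tool jog_arm, never from a script. Its argument "rows" is text: rows parted by semicolons, each of 7 numbers parted by spaces: the shift along the tool's x, y, z in cm, then the turn, a rotation vector about the tool's x, y, z in rad, then the closure, from -1 (fully open) to 1 (shut), so that 0 is half open. A call has 1 to 5 rows; each row shifts and turns the commanded pose from where the row before left it, along the tool's axes as they then stand; what a row does not reach is not made up. A row lasts 1/8 s, in which the tool goes at most 62.5 mm and 10.7 degrees, less where a joint would pass 70% of its speed; a pose out of reach is approached as far as the arm can. A call with a gripper value outside its range is refused whole. The fingers move at their own pace and stop on an object; "force" is the grip in N (left out, the last holds). Time passes only in rows, so rows that do not move let the fingers close. It gives the time, the measured TCP pose, the force, the opening and the grip force at its end, in the units of the state.
- ctrl.get_state(): the state, without advancing time (a new reading comes with each control period).
- imaging.get_image(name): name is "side" or "top" or "wrist"; returns a dict with "img" (400x640x3 uint8, blue, green, red), "vertical_fov" (degrees; the focal length in pixels is half the picture's height over the tangent of half this angle, whatever the lens; pixels are square), "cx", "cy" (the principal point, pixels), "origin" and "orientation" of the camera in the world. Camera axes: x right, y down, z forward; pixel columns grow to the right and rows downward; lengths in m; the calibration is good to about 2 mm. A picture is of the moment at which its call begins. There is no depth.
- ticket.close_job(): hands the job in; it is judged then, once.
The state is a dict: "time": time; "joint_positions": joint angles; "qd": joint speeds; "joint_torque": joint torques, N m; "position": TCP position; "tool_rot": TCP orientation; "ft_force": force on the tool from outside, world axes, zero at the start; "torque": the same for the moment, N m; "grip_width": opening from 0.0 (shut) to 1.0 (fully open); "grip_force": force on a finger pad.
Only numpy, scipy, OpenCV 4.12 (cv2) and the standard library are available. Lean on these libraries where they do the work, as an engineer would, in place of code of your own. Each camera call takes 0.05 s, during which the arm holds its last target. There are 200 camera calls.

## Task

The dust extractor on the pottery bench is missing its filter cover, which lies loose on the bench. Hook the cover's lip under the ledge at the low end of the extractor's sloping deck, swing the cover down until it lies flat in its frame, and only then turn the latch knob clockwise until it clicks past its detent and its tongue holds the cover. Leave the vase, pot and beaker standing where they are.

Things in the scene. Friction and masses are not known exactly. Their poses are not given: they have to be found in the camera images.
- cover_grip (a point): Grip point of the loose filter cover (0.25 to 0.45 kg): on its black upright grip bar, 30 mm above the underside, over the plate's centre. Grey plate 130 mm (its x) x 110 mm (y) x 8 mm. Bar: 12 mm thick (x), 50 mm long (y), 8 to 40 mm above the underside. z out of its top. Two 4 mm ridges on top at the +x edge. It starts flat on the bench, lip (-x edge) roughly away from the robot.
- cover_lip (a point): Middle of the end of the cover's lip, on its underside; axes as the cover's. The lip sticks out 14 mm from the plate's -x edge, flush with the underside: 90 mm wide, 5 mm thick. This point lies 79 mm from the grip bar's middle along -x and 30 mm below the grip point.
- seat (a point): Middle of the filter seat's floor, 75 mm above the bench, on the fixed extractor, a grey wedge 132 mm wide; its deck slopes down away from the robot at 25 degrees. x up the slope, y left when looking up it, z square out of the deck. The seated cover's underside lies on z = 0, plate's centre here (play: x -2 to +4, y 2 mm), lip at -x. Motor on the left flank: x -75 to 45, y 66 to 114, top z 24 mm.
- ledge (a point): Foot of the end wall under the ledge, at the low end of the seat floor, 81 mm down the slope from the seat's middle; axes as the seat's. The ledge's roof runs 10 mm up the slope from this wall, 9 mm above the floor, its top at 13 mm. The lip goes under it until it nearly meets the wall, with the cover 10 to 20 degrees steeper than the deck; laid flat, the cover cannot go in.
- rim (a point): Foot of the upper rim's inner face, 69 mm up the slope from the seat's middle; axes as the seat's. This rim and the two side rims (inner faces 57 mm either side of the middle) stand 8 mm high, level with the top of a seated cover; the upper rim is 5 mm thick.
- latch_grip (a point): Grip point of the latch knob, on its axis, 93 mm up the slope from the seat's middle, 44 mm out from the deck. Black bar grip 44 mm long (point x), 14 mm thick (y), from 22 mm below to 10 mm above this point, on a disc of 15 mm radius. z is the knob's axis, out of the deck. x points to the steel spring tongue under the disc: tip 42 mm from the axis, 12 mm wide, underside 14 mm off the deck.
- latch (a joint): Latch angle, rad, growing clockwise seen from above the deck. 0 (open): tongue to the right, looking up the slope; 1.4 (locked, the stop): tongue straight down the slope, 14 mm over a seated cover. Starts at 0 to 0.25. A nub under the tongue rides over a ridge of the seated cover (crest at about 1.05, about 0.2 N m), then snaps into the groove behind it and stays there (1.2 to 1.4).
- vase: Bystander: clay vase, 88 mm wide at the foot and 125 mm high, origin at the centre of its underside.
- pot: Bystander: round clay pot, 88 mm wide and 85 mm high, origin at the centre of its underside.
- beaker: Bystander: open steel beaker, 72 mm wide and 100 mm high, origin at the centre of its underside.
There are look-alikes about, which are no part of the job. Of the things like the part that bears cover_grip, leave any that is purple or turquoise; of the rest the smaller one is meant.

How it is judged:
On the way:
1. the cover lies flat in its frame, lip under the ledge, while the latch is still open (z of cover_grip in the frame of seat between 0.027 and 0.0325 m and x of cover_grip in the frame of seat between -0.005 and 0.006 m and angle between the z axis of cover_grip and the z axis of seat, either way round below 0.035 rad and value of joint latch below 0.7 rad), for 0.2 s.
At the end, for the whole second after the job is handed in: The cover lies at rest flat in its frame (height within 3 mm, along the slope -5 to +6 mm, within 2 degrees), lip under the ledge, and the latch has clicked past its detent (joint above 1.15), its tongue over the cover (z of cover_grip in the frame of seat between 0.027 and 0.0325 m and x of cover_grip in the frame of seat between -0.005 and 0.006 m and angle between the z axis of cover_grip and the z axis of seat, either way round below 0.035 rad and value of joint latch above 1.15 rad and linear speed of cover below 0.02 m/s); the robot touches nothing.
It fails at once if a bystander is pushed more than 20 mm or tipped more than 15 degrees (distance of any of vase, pot, beaker from where it was at the start of the episode above 0.02 m or angle between any of vase, pot, beaker's own z axis and vertical above 0.26 rad).
It also fails if it takes over 58 s, if anything falls off the work surface, if the arm or the gripper's body presses on something with over 40 N, if the wrist force passes 120 N, or if a joint passes its speed limit or range.

## Working session

There is one attempt and no reset: what is moved stays moved. The work goes in short steps, Python scripts to look and compute and a tool call to move; the robot and the scene stay as the last step left them, time stands still between calls to the robot, and variables do not carry over. Pictures are saved under pics/ and viewed, at most 10 in all, crops included, and the job is handed in when it is done.

Besides the shell and the picture viewer there is one more tool, called after ">>>" as a command line: name --argument value ..., lists and objects as JSON in quotes. jog_arm: Moves the arm, as the interface text tells. Its arguments: {"type":"object","properties":{"rows":{"type":"string"},"force":{"type":"number"}},"required":["rows"]}

```bash
mkdir -p pics; cat > h.py <<'E'
import numpy as np,cv2
from bench import ctrl,imaging,ticket
from scipy.spatial.transform import Rotation as R
def rot(o):
    o=np.array(o,float)
    return o if o.shape==(3,3) else R.from_rotvec(o).as_matrix()
def ray(d,u,v):
    f=200/np.tan(np.radians(d['vertical_fov'])/2)
    return np.array(d['origin']),rot(d['orientation'])@np.array([(u-d['cx'])/f,(v-d['cy'])/f,1])
def onz(d,u,v,z):
    o,r=ray(d,u,v); return o+r*(z-o[2])/r[2]
def proj(d,p):
    f=200/np.tan(np.radians(d['vertical_fov'])/2)
    c=rot(d['orientation']).T@(np.array(p)-np.array(d['origin'])); return c[:2]/c[2]*f+[d['cx'],d['cy']]
def tri(d1,p1,d2,p2):
    o1,r1=ray(d1,*p1);o2,r2=ray(d2,*p2)
    s=np.linalg.lstsq(np.c_[r1,-r2],o2-o1,rcond=None)[0]
    a,b=o1+s[0]*r1,o2+s[1]*r2
    return (a+b)/2,np.linalg.norm(a-b)
E
python3 - <<'E'
from h import *
import pickle
D={}
for n in('top','side'):
    d=imaging.get_image(n);D[n]=d;print(n,{k:v for k,v in d.items() if k!='img'})
    cv2.imwrite(f'pics/{n}0.png',d['img'])
pickle.dump(D,open('D0.pkl','wb'))
print(ctrl.get_state())
E
```

```text
top {'vertical_fov': 57.36112521601798, 'cx': 315.45131915826227, 'cy': 195.74832453391124, 'origin': array([ 0.37703251, -0.06258381,  1.16919343]), 'orientation': array([-2.14351736,  2.17101724, -0.16763766])}
side {'vertical_fov': 56.21524115622379, 'cx': 317.51752876874934, 'cy': 200.88225356122183, 'origin': array([0.41985268, 0.77286275, 0.8248841 ]), 'orientation': array([-0.17824857,  2.80617406, -1.30620157])}
{'time': 0.1, 'joint_positions': array([ 1.2731169 ,  0.32177036, -0.07010175,  1.45153704,  0.02262682,
        1.37080247, -0.05689556]), 'qd': array([ 0.00134496, -0.00096188, -0.00064223, -0.00372596, -0.00201061,
        0.00107536,  0.00078954]), 'joint_torque': array([ 3.32380114e-05, -4.92570949e+01, -4.05798666e-01, -3.13396311e+01,
       -6.42091711e-02,  3.95317865e-02,  8.52245557e-05]), 'position': array([ 0.19919381, -0.61821112,  0.22156509]), 'tool_rot': array([-3.10181661e+00, -4.87581632e-01,  5.96404894e-04]), 'ft_force': array([-0.65302619,  0.48931435, -0.50019145]), 'torque': array([ 0.03019227, -0.0006856 ,  0.03797965]), 'grip_force': 0.0, 'grip_width': 1.0016688355640608}
```

View pics/top0.png

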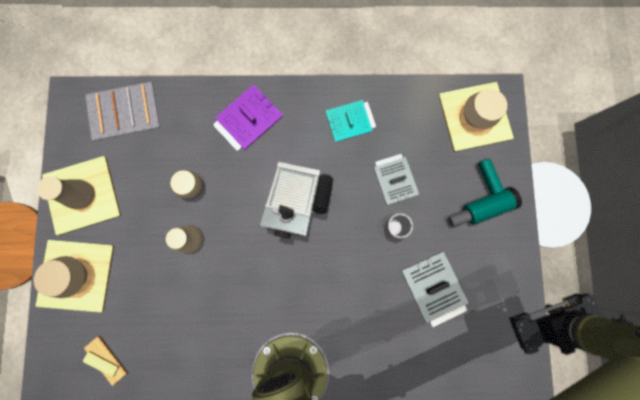

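View pics/side0.png

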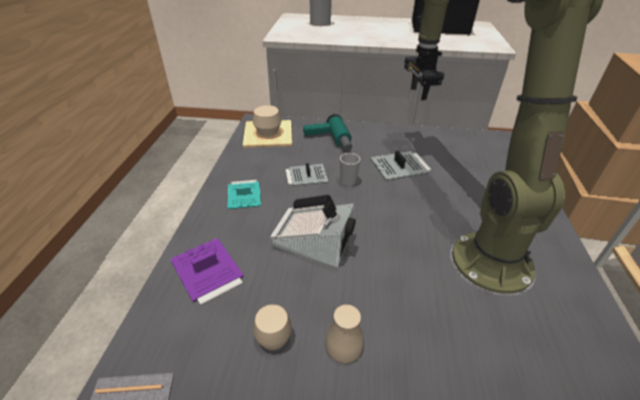

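The top view shows four cover-like things: purple (248,118), turquoise (350,120), large grey (437,288) and small grey (396,180). I choose the small grey one, whose white lip points away from the robot. The extractor is at (292,200), its knob at about (287,213), the beaker at (399,226), and the vase and pot at (184,239) and (185,184). I'll check the choice in one close crop.

```bash
python3 - <<'E'
from h import *
import pickle
D=pickle.load(open('D0.pkl','rb'))
a=D['top']['img'][145:245,250:430]
cv2.imwrite('pics/c1.png',cv2.resize(a,None,fx=4.4,fy=4.4,interpolation=cv2.INTER_CUBIC))
d=D['top']
for n,u,v,z in(('cover bar',397,180,.03),('ext',292,195,.075),('knob',287,213,.15),('beaker',399,226,.05),('vase',184,240,.06),('pot',186,184,.05)):print(n,onz(d,u,v,z).round(3))
E
```

```text
cover bar [ 0.583 -0.342  0.03 ]
ext [ 0.533 -0.011  0.075]
knob [ 0.471 -0.     0.15 ]
beaker [ 0.436 -0.337  0.05 ]
vase [0.402 0.314 0.06 ]
pot [0.574 0.317 0.05 ]
```

View pics/c1.png

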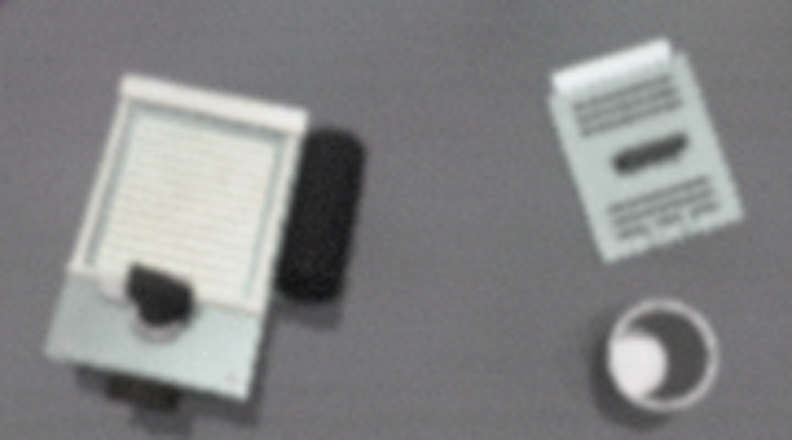

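The crop confirms the small grey cover: black bar at about (397,180), white lip at the far end (388,158). The extractor's white frame and knob (286,212) are open, with the motor at (324,193).

```bash
cat >> h.py <<'E'
def Rz(yaw_y,tilt=None):
    "tool pointing down, tool y along azimuth"
    y=np.array([np.cos(yaw_y),np.sin(yaw_y),0]);z=np.array([0,0,-1.]);return np.c_[np.cross(y,z),y,z]
def plan(p,Rt,n,g,p0=None,R0=None):
    s=ctrl.get_state()
    p0=s['position'] if p0 is None else np.array(p0);R0=rot(s['tool_rot']) if R0 is None else R0
    w=R.from_matrix(R0.T@Rt).as_rotvec();out=[];Rc=R0
    for i in range(n):
        t=Rc.T@(np.array(p)-p0)/n*100
        out.append(' '.join(f'{a:.2f}' for a in t)+' '+' '.join(f'{a:.3f}' for a in w/n)+f' {g}')
        Rc=Rc@R.from_rotvec(w/n).as_matrix()
    for i in range(0,n,5):print('; '.join(out[i:i+5]))
def st():
    s=ctrl.get_state();print({k:np.round(s[k],4).tolist() for k in('time','joint_positions','position','tool_rot','ft_force','torque','grip_width','grip_force')})
E
python3 - <<'E'
from h import *
import pickle
D=pickle.load(open('D0.pkl','rb'));d=D['top']
g=cv2.cvtColor(d['img'],cv2.COLOR_BGR2GRAY)
m=(g>125).astype(np.uint8)
for nm,(x0,x1,y0,y1),z in(('cover',(370,424,148,208),.008),('ext',(255,322,155,240),.08)):
    mm=np.zeros_like(m);mm[y0:y1,x0:x1]=m[y0:y1,x0:x1]
    c=max(cv2.findContours(mm,0,2)[0],key=cv2.contourArea)
    b=cv2.boxPoints(cv2.minAreaRect(c));print(nm,b.round(1).tolist())
    P=np.array([onz(d,u,v,z) for u,v in b])[:,:2];print(P.round(4).tolist(),P.mean(0),[np.hypot(*(P[i]-P[i-1])).round(3) for i in range(4)],[np.degrees(np.arctan2(*(P[i]-P[i-1])[::-1])).round(1) for i in range(4)])
# extractor ledge outer corners (by eye) 
for u,v,z in((278,162.3,.055),(320,169.5,.055),(265.5,206.2,.112),(311,215.5,.112)):print(onz(d,u,v,z).round(4))
E
```

```text
cover [[371.1000061035156, 161.3000030517578], [405.0, 150.0], [419.8999938964844, 194.6999969482422], [386.0, 206.0]]
[[0.65, -0.266], [0.6867, -0.3787], [0.5383, -0.4198], [0.503, -0.3087]] [ 0.59447541 -0.34330867] [np.float64(0.153), np.float64(0.119), np.float64(0.154), np.float64(0.117)] [np.float64(16.2), np.float64(-71.9), np.float64(-164.5), np.float64(107.6)]
ext [[254.8000030517578, 225.39999389648438], [270.3999938964844, 157.10000610351562], [321.0, 168.60000610351562], [305.3999938964844, 236.89999389648438]]
[[0.4421, 0.0994], [0.6493, 0.0539], [0.6118, -0.0999], [0.4061, -0.0504]] [0.52734877 0.00074588] [np.float64(0.154), np.float64(0.212), np.float64(0.158), np.float64(0.212)] [np.float64(76.5), np.float64(-12.4), np.float64(-103.7), np.float64(166.5)]
[0.6387 0.0328 0.055 ]
[ 0.6144 -0.0976  0.055 ]
[0.4953 0.0641 0.112 ]
[ 0.4667 -0.0676  0.112 ]
```

```bash
python3 - <<'E'
from h import *
plan([.57,-.345,.22],Rz(np.radians(16)),15,-1)
E
```

```text
2.91 -0.98 0.01 -0.000 -0.000 -0.103 -1; 3.00 -0.67 0.01 -0.000 -0.000 -0.103 -1; 3.05 -0.36 0.01 -0.000 -0.000 -0.103 -1; 3.07 -0.05 0.01 -0.000 -0.000 -0.103 -1; 3.06 0.27 0.01 -0.000 -0.000 -0.103 -1
3.02 0.58 0.01 -0.000 -0.000 -0.103 -1; 2.94 0.88 0.01 -0.000 -0.000 -0.103 -1; 2.83 1.18 0.01 -0.000 -0.000 -0.103 -1; 2.70 1.46 0.01 -0.000 -0.000 -0.103 -1; 2.53 1.73 0.01 -0.000 -0.000 -0.103 -1
2.34 1.98 0.01 -0.000 -0.000 -0.103 -1; 2.13 2.21 0.01 -0.000 -0.000 -0.103 -1; 1.89 2.42 0.01 -0.000 -0.000 -0.103 -1; 1.63 2.60 0.01 -0.000 -0.000 -0.103 -1; 1.36 2.75 0.01 -0.000 -0.000 -0.103 -1
```

>>> jog_arm --rows "2.9 -1 0 0 0 -0.103 -1; 3 -0.7 0 0 0 -0.103 -1; 3.05 -0.35 0 0 0 -0.103 -1; 3.05 0 0 0 0 -0.103 -1; 3.05 0.3 0 0 0 -0.103 -1"

```text
time: 0.72
position: [0.3235, -0.5271, 0.222]
tool_rot: [-2.874, -1.267, 0.0]
ft_force: [-0.3, 0.0, 0.2]
grip_width: 1.0
grip_force: 0.0
```

>>> jog_arm --rows "3 0.6 0 0 0 -0.103 -1; 2.95 0.9 0 0 0 -0.103 -1; 2.8 1.2 0 0 0 -0.103 -1; 2.7 1.5 0 0 0 -0.103 -1; 2.5 1.7 0 0 0 -0.103 -1"

```text
time: 1.35
position: [0.447, -0.4366, 0.222]
tool_rot: [-2.457, -1.957, 0.0]
ft_force: [0.3, 0.8, 0.2]
grip_width: 1.001
grip_force: 0.0
```

>>> jog_arm --rows "2.35 2 0 0 0 -0.103 -1; 2.1 2.2 0 0 0 -0.103 -1; 1.9 2.4 0 0 0 -0.103 -1; 1.65 2.6 0 0 0 -0.103 -1; 1.35 2.75 0 0 0 -0.103 -1"

```text
time: 1.98
position: [0.5697, -0.3451, 0.222]
tool_rot: [-1.877, -2.518, 0.0]
ft_force: [-0.3, -0.6, 0.4]
grip_width: 0.999
grip_force: 0.0
```

```bash
python3 - <<'E'
from h import *
import pickle
d=imaging.get_image('wrist');pickle.dump(d,open('w1.pkl','wb'));cv2.imwrite('pics/w1.png',d['img'])
print({k:v for k,v in d.items() if k!='img'});st()
E
```

```text
{'vertical_fov': 62.135473884668706, 'cx': 317.06801350772673, 'cy': 199.5658910180257, 'origin': array([ 0.54706526, -0.26567204,  0.38417572]), 'orientation': array([2.81177391, 0.40905177, 0.06104583])}
{'time': 2.025, 'joint_positions': [0.8621, 0.3981, -0.4902, 1.3914, 0.182, 1.3972, 0.6716], 'position': [0.5736, -0.3403, 0.2218], 'tool_rot': [-1.8663, -2.5266, -0.0068], 'ft_force': [2.3608, 2.9148, -0.0164], 'torque': [0.2438, -0.2452, -0.0421], 'grip_width': 0.9995, 'grip_force': 0.0}
```

View pics/w1.png

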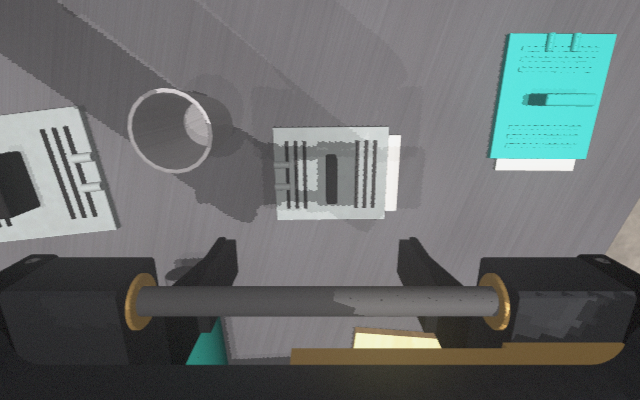

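Wrist view: the cover's plate spans (274–389, 127–220), with the bar at (331,179), the lip on the right (393,172) and the beaker well left at (170,130).

```bash
python3 - <<'E'
from h import *
import pickle
d=pickle.load(open('w1.pkl','rb'));g=cv2.cvtColor(d['img'],cv2.COLOR_BGR2GRAY)
def rect(m,x0,x1,y0,y1):
    mm=np.zeros_like(m);mm[y0:y1,x0:x1]=m[y0:y1,x0:x1]
    return cv2.minAreaRect(max(cv2.findContours(mm,0,2)[0],key=cv2.contourArea))
r=rect((g<60).astype(np.uint8),318,346,145,212);print(r)
b=cv2.boxPoints(r);P=np.array([onz(d,u,v,.036) for u,v in b]);print('bar',P.mean(0),P[:,:2].round(4).tolist())
m=(g>110).astype(np.uint8); m=cv2.morphologyEx(m,cv2.MORPH_CLOSE,np.ones((25,25)))
r=rect(m,260,389,115,230);print(r)
b=cv2.boxPoints(r);P=np.array([onz(d,u,v,.008) for u,v in b])[:,:2];print('plate',P.mean(0),P.round(4).tolist(),[np.degrees(np.arctan2(*(P[i]-P[i-1])[::-1])).round(1) for i in range(4)],[np.hypot(*(P[i]-P[i-1])).round(4) for i in range(4)])
st()
E
```

```text
((330.5, 162.5), (15.0, 9.0), 90.0)
bar [ 0.57965947 -0.32642842  0.036     ] [[0.5727, -0.3201], [0.5818, -0.3174], [0.5867, -0.3328], [0.5774, -0.3355]]
((324.0, 172.0), (114.0, 128.0), 90.0)
plate [ 0.57936483 -0.34740952] [[0.4923, -0.3028], [0.6272, -0.2627], [0.6739, -0.3897], [0.5241, -0.4343]] [np.float64(103.6), np.float64(16.5), np.float64(-69.8), np.float64(-163.4)] [np.float64(0.1353), np.float64(0.1408), np.float64(0.1353), np.float64(0.1563)]
{'time': 2.025, 'joint_positions': [0.8621, 0.3981, -0.4902, 1.3914, 0.182, 1.3972, 0.6716], 'position': [0.5736, -0.3403, 0.2218], 'tool_rot': [-1.8663, -2.5266, -0.0068], 'ft_force': [2.3608, 2.9148, -0.0164], 'torque': [0.2438, -0.2452, -0.0421], 'grip_width': 0.9995, 'grip_force': 0.0}
```

```bash
python3 - <<'E'
from h import *
import pickle
d=pickle.load(open('w1.pkl','rb'))
P=np.array([onz(d,u,v,.008) for u,v in((273.5,128),(388,127),(389.5,219),(276,220))])[:,:2]
print(P.mean(0),P.round(4).tolist(),[np.degrees(np.arctan2(*(P[i]-P[i-1])[::-1])).round(1) for i in range(4)],[np.hypot(*(P[i]-P[i-1])).round(4) for i in range(4)])
print(onz(d,331.5,179,.035))
c=np.array([.583,-.3435])
plan([*c,.08],Rz(np.radians(16)),4,-1,[.5705,-.3445,.2218],Rz(np.radians(16)))
E
```

```text
[ 0.58816816 -0.34536766] [[0.51, -0.3122], [0.6317, -0.2749], [0.6711, -0.377], [0.5399, -0.4174]] [np.float64(105.9), np.float64(17.0), np.float64(-68.9), np.float64(-162.9)] [np.float64(0.1093), np.float64(0.1273), np.float64(0.1094), np.float64(0.1373)]
[ 0.58612363 -0.34348791  0.035     ]
-0.06 0.31 3.54 0.000 0.000 0.000 -1; -0.06 0.31 3.54 0.000 0.000 0.000 -1; -0.06 0.31 3.54 0.000 0.000 0.000 -1; -0.06 0.31 3.54 0.000 0.000 0.000 -1
```

>>> jog_arm --rows "-0.25 0.8 3.5 0 0 -0.01 -1; -0.2 0.8 3.5 0 0 0 -1; 0 0 3.5 0 0 0 -1; 0 0 3.5 0 0 0 -1; 0 0 0 0 0 0 -1"

```text
time: 2.65
position: [0.5832, -0.3445, 0.0787]
tool_rot: [-1.865, -2.519, 0.001]
ft_force: [-0.2, 0.8, -0.1]
grip_width: 0.998
grip_force: 0.0
```

```bash
python3 - <<'E'
from h import *
import pickle
d=imaging.get_image('wrist');pickle.dump(d,open('w2.pkl','wb'));cv2.imwrite('pics/w2.png',d['img'])
st();print(np.degrees(np.arctan2(*rot(ctrl.get_state()['tool_rot'])[[1,0],1])))
E
```

```text
{'time': 2.7, 'joint_positions': [0.8372, 0.5211, -0.4635, 1.5139, 0.2441, 1.1674, 0.6259], 'position': [0.5849, -0.3452, 0.0813], 'tool_rot': [-1.8681, -2.5221, 0.0005], 'ft_force': [0.674, -0.2701, 0.5316], 'torque': [-0.0492, -0.1587, -0.0329], 'grip_width': 1.0028, 'grip_force': 0.0}
16.946731483421416
```

View pics/w2.png

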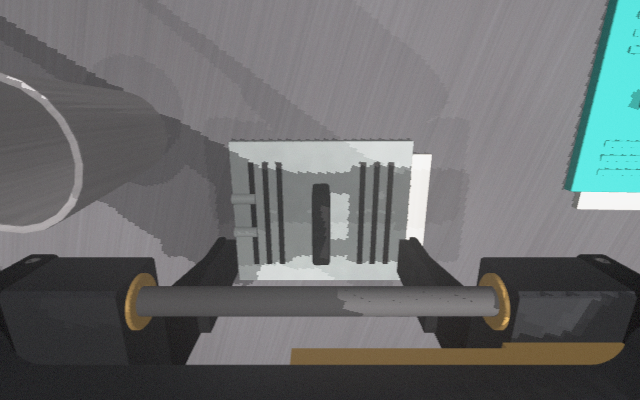

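Wrist view from 80 mm: the bar sits at column 321, rows 184–265, centred between the fingers (about column 318). The beaker is clear of the hand at far left.

```bash
python3 - <<'E'
from h import *
import pickle
d=pickle.load(open('w2.pkl','rb'));s=ctrl.get_state();T=rot(s['tool_rot']);p=s['position']
for u,v,z in((313,184,.04),(329,184,.04),(321,184,.04),(229,141,.008),(413,141,.008),(240,279,.008)):print((T.T@(onz(d,u,v,z)-p)*1000).round(1))
E
```

```text
[31.4 -3.3 41.4]
[31.4  6.7 41.4]
[31.4  1.7 41.4]
[ 54.  -62.4  73.6]
[54.  66.  73.3]
[-54.8 -62.1  73.3]
```

>>> jog_arm --rows "0 0.15 3 0 0 0 -1; 0 0 2.5 0 0 0 -1; 0 0 1.1 0 0 0 -1; 0 0 0 0 0 0 -1; 0 0 0 0 0 0 1" --force 50

```text
time: 3.32
position: [0.5885, -0.3457, 0.0184]
tool_rot: [1.868, 2.522, 0.0]
ft_force: [0.9, -0.2, 0.2]
grip_width: 0.952
grip_force: 0.0
```

>>> jog_arm --rows "0 0 0 0 0 0 1; 0 0 0 0 0 0 1; 0 0 0 0 0 0 1; 0 0 0 0 0 0 1; 0 0 0 0 0 0 1"

```text
time: 3.95
position: [0.5873, -0.3451, 0.0165]
tool_rot: [-1.87, -2.525, 0.0]
ft_force: [0.4, 0.2, -0.1]
grip_width: 0.4
grip_force: 0.0
```

>>> jog_arm --rows "0 0 0.3 0 0 0 1; 0 0 0 0 0 0 1; 0 0 0 0 0 0 1; 0 0 0 0 0 0 1; 0 0 0 0 0 0 1"

```text
time: 4.58
position: [0.587, -0.3451, 0.0132]
tool_rot: [-1.869, -2.524, 0.0]
ft_force: [1.1, 0.3, -2.7]
grip_width: 0.135
grip_force: 50.0
```

```bash
python3 - <<'E'
from h import *
st()
E
```

```text
{'time': 4.575, 'joint_positions': [0.8217, 0.5916, -0.4442, 1.5592, 0.2791, 1.0549, 0.6008], 'position': [0.587, -0.3451, 0.0132], 'tool_rot': [-1.8693, -2.5241, 0.0003], 'ft_force': [1.0919, 0.2789, -2.6708], 'torque': [-0.031, -0.098, -0.0247], 'grip_width': 0.1354, 'grip_force': 49.9998}
```

```bash
python3 - <<'E'
from h import *
s=ctrl.get_state()
plan([.53,-.20,.26],Rz(np.radians(-12)),6,1,[.587,-.345,.163],rot(s['tool_rot']))
E
```

```text
2.59 -0.20 -1.62 -0.000 -0.000 0.084 1; 2.56 -0.42 -1.62 -0.000 -0.000 0.084 1; 2.52 -0.64 -1.62 -0.000 -0.000 0.084 1; 2.46 -0.85 -1.62 -0.000 -0.000 0.084 1; 2.38 -1.05 -1.62 -0.000 -0.000 0.084 1
2.28 -1.24 -1.62 -0.000 -0.000 0.084 1
```

>>> jog_arm --rows "0 0 -3 0 0 0 1; 0 0 -4 0 0 0 1; 0 0 -4 0 0 0 1; 0 0 -4 0 0 0 1"

```text
time: 5.08
position: [0.5871, -0.3448, 0.1644]
tool_rot: [-1.869, -2.525, -0.0]
ft_force: [1.0, -0.6, -3.3]
grip_width: 0.132
grip_force: 50.0
```

>>> jog_arm --rows "2.6 -0.2 -1.6 0 0 0.084 1; 2.55 -0.4 -1.6 0 0 0.084 1; 2.5 -0.65 -1.6 0 0 0.084 1; 2.45 -0.85 -1.6 0 0 0.084 1; 2.4 -1.05 -1.6 0 0 0.084 1"

```text
time: 5.7
position: [0.5393, -0.2232, 0.2437]
tool_rot: [-2.357, -2.076, 0.0]
ft_force: [0.5, 0.4, -2.2]
grip_width: 0.134
grip_force: 50.0
```

>>> jog_arm --rows "2.3 -1.25 -1.6 0 0 0.084 1; 0 0 0 0 0 0 1; 0 0 0 0 0 0 1; 0 0 0 0 0 0 1"

```text
time: 6.2
position: [0.5298, -0.201, 0.2585]
tool_rot: [-2.44, -1.977, 0.001]
ft_force: [0.8, -1.0, -3.2]
grip_width: 0.13
grip_force: 50.0
```

```bash
python3 - <<'E'
from h import *
import pickle
d=imaging.get_image('wrist');pickle.dump(d,open('w3.pkl','wb'));cv2.imwrite('pics/w3.png',d['img'])
st();print(d['origin'],d['orientation'])
E
```

```text
{'time': 6.25, 'joint_positions': [0.7555, 0.1598, -0.4926, 1.5933, 0.0761, 1.4092, 0.0468], 'position': [0.5299, -0.2008, 0.2585], 'tool_rot': [-2.4401, -1.9767, 0.001], 'ft_force': [0.8732, -0.5476, -2.5384], 'torque': [-0.0189, -0.0419, 0.0164], 'grip_width': 0.1342, 'grip_force': 49.9998}
[ 0.54797275 -0.1198462   0.42069497] [ 2.82420153 -0.29661924 -0.04807735]
```

View pics/w3.png

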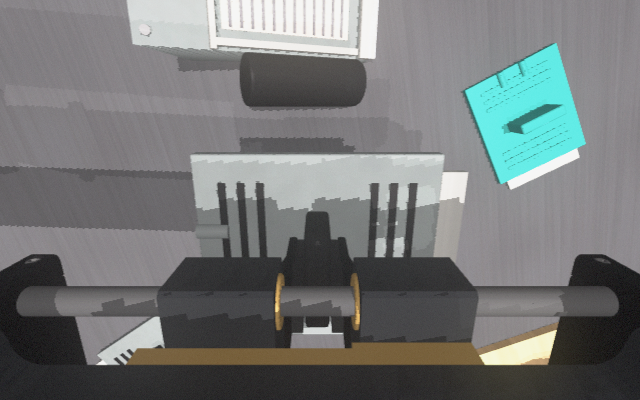

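The cover hangs square in the fingers (plate's far edge at row 154, columns 191–443). The extractor is cut off at the top edge (130–378, 0–60), so I'll shift towards it and higher.

>>> jog_arm --rows "2.5 0 -3 0 0 0 1; 3 0 -3 0 0 0 1; 2.5 0 -2 0 0 0 1; 0 0 0 0 0 0 1; 0 0 0 0 0 0 1"

```text
time: 6.88
position: [0.5463, -0.1231, 0.3384]
tool_rot: [-2.441, -1.977, 0.003]
ft_force: [-0.1, -0.5, -2.3]
grip_width: 0.133
grip_force: 50.0
```

```bash
python3 - <<'E'
from h import *
import pickle
d=imaging.get_image('wrist');pickle.dump(d,open('w4.pkl','wb'));
cv2.imwrite('pics/w4.png',cv2.resize(d['img'][0:230,80:480],None,fx=2,fy=2,interpolation=cv2.INTER_CUBIC))
st();print(d['origin'],d['orientation'])
E
```

```text
{'time': 6.925, 'joint_positions': [0.6673, 0.1328, -0.5494, 1.4684, 0.0697, 1.5621, -0.0892], 'position': [0.5461, -0.1235, 0.3381], 'tool_rot': [-2.4413, -1.9751, 0.0031], 'ft_force': [-0.1402, 0.3697, -3.3499], 'torque': [-0.0401, -0.0903, 0.0055], 'grip_width': 0.1306, 'grip_force': 49.9996}
[ 0.56454955 -0.04188302  0.50047043] [ 2.82326551 -0.29694347 -0.04856066]
```

View pics/w4.png

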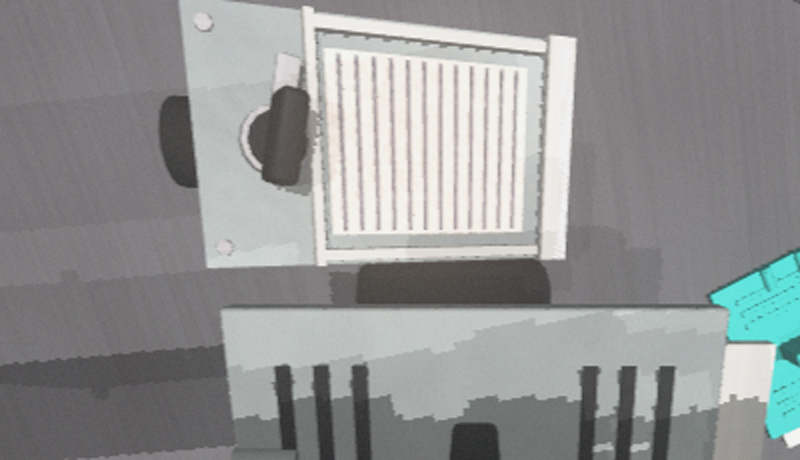

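Crop of the wrist view (half scale, offset 80,0): the frame is fully visible. The upper rim's outer edge runs (304,7)–(318,264), the ledge roof (549,37)–(541,257) to (575,38)–(564,258), the knob sits at about (285,136), and the tongue points to (287,65), so the latch is open.

```bash
cat >> h.py <<'E'
c25,s25=np.cos(np.radians(25)),np.sin(np.radians(25))
def seatR(yaw):
    "yaw: azimuth of horizontal -x direction"
    h=-np.array([np.cos(yaw),np.sin(yaw),0]);k=np.array([0,0,1.])
    x=h*c25+k*s25;z=-h*s25+k*c25;return np.c_[x,np.cross(z,x),z]
E
python3 - <<'E'
from h import *
import pickle
from scipy.optimize import least_squares
d=pickle.load(open('w4.pkl','rb'))
# crop px, seat x (mm) , y, z ; None => free symmetric
O=[((304,7),74,-1,8),((318,264),74,1,8),((549,37),-71,-1,13),((541,258),-71,1,13)]
L=[((330,31),None,-57,8),((540,50),None,-57,8),((335,249.5),None,57,8),((535,246),None,57,8)]
px=lambda c:(c[0]/2+80-.25,c[1]/2-.25)
def res(q,full=False):
    S=seatR(q[2]);s=np.array([q[0],q[1],.075]);r=[]
    for c,x,y,z in O:r+=list(proj(d,s+S@(np.array([x,y*q[3],z])/1000))-px(c))
    for c,_,y,z in L:
        o,v=ray(d,*px(c));o=S.T@(o-s);v=S.T@v;t=(z/1000-o[2])/v[2];r.append((o+t*v)[1]*1000-y)
    return np.array(r)
f=least_squares(res,[.545,-.015,np.radians(-12),66]);print(f.x,np.degrees(f.x[2]),res(f.x).round(1))
S=seatR(f.x[2]);s=np.array([*f.x[:2],.075])
def ins(c,z):
    o,v=ray(d,*px(c));o=S.T@(o-s);v=S.T@v;return ((o+(z/1000-o[2])/v[2]*v)*1000).round(1)
print('ledge outer',ins((575,38),13),ins((564,258),13),'knob ends',ins((294,90),54),ins((284,182),54),'tongue',ins((287,55),16))
print('deck',ins((178,0),0),ins((207,268),0),'motor',ins((360,300),24))
# cover in hand
p=ctrl.get_state();T=rot(p['tool_rot'])
for u,v in((221,308),(727,308)):
    o,r=ray(d,*px((u,v)));o=T.T@(o-p['position']);r=T.T@r;zt=.0132-.008;print('cover',(o+(zt-o[2])/r[2]*r)*1000)
E
```

```text
[ 5.43756564e-01 -1.28124358e-02 -2.22245915e-01  6.51179347e+01] -12.73375294975933 [-0.4  0.6 -0.1  0.3  0.6 -0.4  0.   0.   1.  -1.2 -0.1  0.7]
ledge outer [-88.4 -65.8  13. ] [-88.7  65.6  13. ] knob ends [ 90.1 -20.2  54. ] [97.6 20.7 54. ] tongue [ 85.2 -41.2  16. ]
deck [133.2 -63.9   0. ] [133.   65.9   0. ] motor [54.4 84.2 24. ]
cover [ 55.35783062 -63.64660173   5.2       ]
cover [55.4067847  64.69901194  5.2       ]
```

```bash
cat >> h.py <<'E'
S=seatR(np.radians(-12.73));s0=np.array([.5438,-.0128,.075])
OFF=np.array([.0004,.0005,-.0168])
def cov(xl,zl,th,y=0):
    "TCP pose for lip end at seat (xl,y,zl) mm, cover th deg steeper"
    C=S@R.from_euler('y',-th,degrees=True).as_matrix()
    T=np.c_[-C[:,1],-C[:,0],-C[:,2]]
    g=s0+S@(np.array([xl,y,zl])/1000)+C@np.array([.079,0,.030])
    return g-T@OFF,T
def where():
    "current lip (mm), steepness deg, misc, in seat frame"
    q=ctrl.get_state();T=rot(q['tool_rot']);C=np.c_[-T[:,1],-T[:,0],-T[:,2]]
    g=q['position']+T@OFF;l=g+C@np.array([-.079,0,-.03]);A=S.T@C
    print('t',q['time'],'lip',(S.T@(l-s0)*1000).round(1),'grip',(S.T@(g-s0)*1000).round(1),'euler',(-R.from_matrix(A).as_euler('yzx',degrees=True)).round(2),'F',(S.T@q['ft_force']).round(1),'M',(S.T@q['torque']).round(2),'q',np.round(q['joint_positions'],2),'gr',q['grip_width'])
E
python3 - <<'E'
from h import *
p,T=cov(-50,60,12);print(p);plan(p,T,7,1)
E
```

```text
[ 0.558465   -0.01652305  0.16663384]
1.53 -0.14 2.45 0.092 0.001 0.002 1; 1.53 0.08 2.45 0.092 0.001 0.002 1; 1.53 0.30 2.44 0.092 0.001 0.002 1; 1.53 0.52 2.40 0.092 0.001 0.002 1; 1.53 0.74 2.34 0.092 0.001 0.002 1
1.53 0.95 2.26 0.092 0.001 0.002 1; 1.53 1.15 2.17 0.092 0.001 0.002 1
```

>>> jog_arm --rows "1.5 -0.15 2.4 0.092 0.001 0.002 1; 1.5 0.1 2.4 0.092 0.001 0.002 1; 1.5 0.3 2.4 0.092 0.001 0.002 1; 1.5 0.5 2.4 0.092 0.001 0.002 1; 1.5 0.75 2.4 0.092 0.001 0.002 1"

```text
time: 7.55
position: [0.5554, -0.0481, 0.2159]
tool_rot: [-2.148, -1.718, 0.404]
ft_force: [0.3, 0.9, -3.3]
grip_width: 0.135
grip_force: 50.0
```

>>> jog_arm --rows "1.6 0.95 2.3 0.092 0.001 0.002 1; 1.6 1.15 2.2 0.092 0.001 0.002 1; 0 0 0 0 0 0 1; 0 0 0 0 0 0 1"

```text
time: 8.05
position: [0.5592, -0.0159, 0.1687]
tool_rot: [-2.022, -1.613, 0.535]
ft_force: [0.4, -0.4, -2.7]
grip_width: 0.134
grip_force: 50.0
```

```bash
python3 - <<'E'
from h import *
where();p,T=cov(-60,12,12);plan(p,T,4,1)
E
```

```text
t 8.05 lip [-49.7  -0.7  62.3] grip [ 21.5  -0.8 107.9] euler [11.81  0.1   0.13] F [-1.6  0.3 -2.3] M [ 0.08  1.16 -0.04] q [ 0.38  0.73 -0.55  1.2   0.13  1.91 -0.38] gr 0.13428635094180333
-0.02 0.51 1.17 0.001 -0.001 -0.000 1; -0.02 0.51 1.17 0.001 -0.001 -0.000 1; -0.02 0.51 1.17 0.001 -0.001 -0.000 1; -0.02 0.51 1.17 0.001 -0.001 -0.000 1
```

>>> jog_arm --rows "0 0.5 1.2 0 0 0 1; 0 0.5 1.2 0 0 0 1; 0 0.5 1.2 0 0 0 1; 0 0.5 1.1 0 0 0 1; 0 0 0 0 0 0 1"

```text
time: 8.68
position: [0.5469, -0.0118, 0.1226]
tool_rot: [-2.019, -1.613, 0.536]
ft_force: [5.2, -3.7, 15.1]
grip_width: 0.15
grip_force: 51.8
```

```bash
python3 - <<'E'
from h import *
import pickle
where();p,T=cov(-66,1,12);plan(p,T,2,1)
d=imaging.get_image('side');pickle.dump(d,open('s5.pkl','wb'))
c=proj(d,s0).astype(int);print(c)
cv2.imwrite('pics/s5.png',cv2.resize(d['img'][c[1]-70:c[1]+70,c[0]-95:c[0]+95],None,fx=4,fy=4,interpolation=cv2.INTER_CUBIC))
E
```

```text
t 8.675 lip [-57.4  -2.2  15. ] grip [13.6 -2.  60.7] euler [ 1.195e+01 -1.000e-02  1.900e-01] F [ 1.   2.5 16.2] M [ 0.12 -1.61  0.2 ] q [ 0.39  0.74 -0.55  1.28  0.14  1.82 -0.38] gr 0.14961850159411672
-0.11 0.56 0.59 0.000 -0.002 0.000 1; -0.10 0.56 0.59 0.000 -0.002 0.000 1
[305 221]
```

View pics/s5.png

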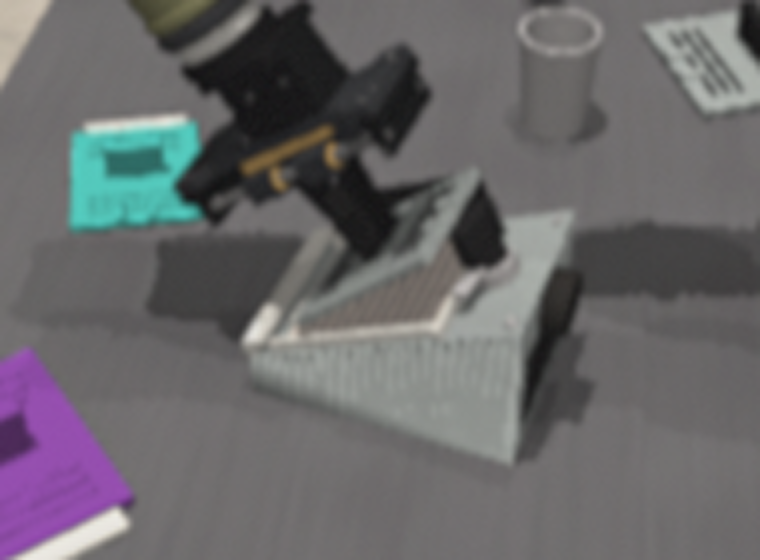

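The side view shows the cover's upper edge bearing on the knob at (480,230) in the crop. I came down too far up-slope, so I'll back off, shift down-slope and check the cover's pitch in the grip.

>>> jog_arm --rows "0 0 -1 0 0 0 1; 0 0.5 -1 0 0 0 1; 0 0.5 -0.5 0 0 0 1; 0 0 0 0 0 0 1; 0 0 0 0 0 0 1"

```text
time: 9.35
position: [0.5691, -0.0166, 0.1322]
tool_rot: [-2.019, -1.614, 0.537]
ft_force: [-0.6, -0.0, -3.1]
grip_width: 0.133
grip_force: 49.8
```

```bash
python3 - <<'E'
from h import *
import pickle
where()
d=imaging.get_image('side');pickle.dump(d,open('s6.pkl','wb'));w=imaging.get_image('wrist');pickle.dump(w,open('w6.pkl','wb'))
c=proj(d,s0).astype(int)
a=cv2.resize(d['img'][c[1]-75:c[1]+45,c[0]-65:c[0]+75],None,fx=4,fy=4,interpolation=cv2.INTER_CUBIC)
b=w['img'][100:340,160:480]
im=np.zeros((600,800,3),np.uint8)
im[:480,:560]=a; im[360:600,480:800]=b
cv2.imwrite('pics/m6.png',im)
# predicted projection of cover corners side view (crop px), assuming rigid grasp
q=ctrl.get_state();T=rot(q['tool_rot']);C=np.c_[-T[:,1],-T[:,0],-T[:,2]];g=q['position']+T@OFF
for n,v in(('up-y',(65,-55,-22)),('up+y',(65,55,-22)),('lo-y',(-65,-55,-22)),('lip-y',(-79,-45,-25)),('bartop-y',(0,-25,10))):
    pp=g+C@(np.array(v)/1000);print(n,((proj(d,pp)-[c[0]-65,c[1]-75])*4).round(),(proj(w,pp)+[320,260]).round())
E
```

```text
t 9.35 lip [-74.   -2.3  33.2] grip [-2.9 -2.2 78.9] euler [11.98 -0.02  0.12] F [-0.8  0.1 -3.1] M [ 0.03  1.17 -0.02] q [ 0.37  0.78 -0.54  1.19  0.15  1.87 -0.38] gr 0.13257284248043272
up-y [269. 268.] [509. 413.]
up+y [325. 171.] [530. 594.]
lo-y [132. 316.] [765. 413.]
lip-y [127. 314.] [788. 431.]
bartop-y [188. 231.] [637. 493.]
```

View pics/m6.png

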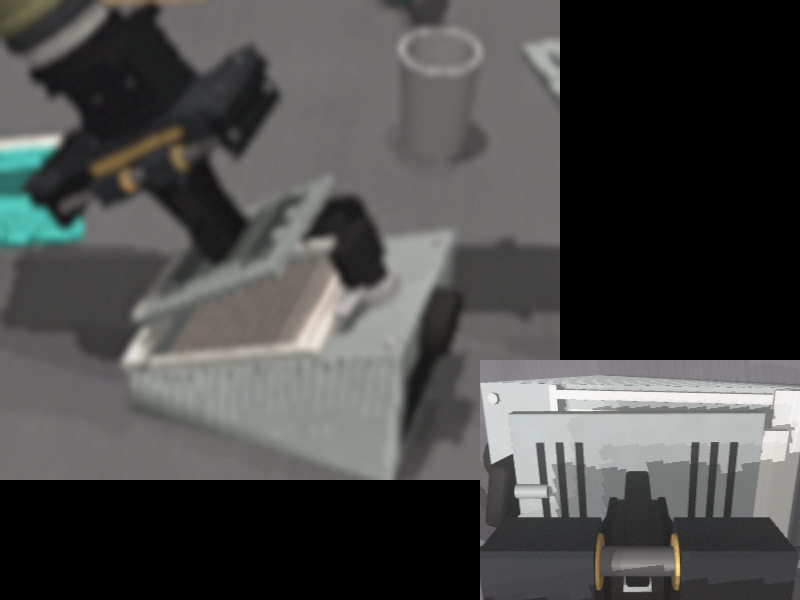

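The prediction matches the picture: upper corner (270,270) against a predicted (269,268), lower corner (133,318) against (132,316). The cover didn't slip in the grip; only about 2 mm of lateral offset needs correcting.

```bash
python3 - <<'E'
from h import *
p,T=cov(-67,10,14);plan(p,T,3,1)
p2,T2=cov(-67,1,14);plan(p2,T2,2,1,p,T)
E
```

```text
-0.08 -0.04 0.72 0.012 -0.001 0.000 1; -0.08 -0.04 0.72 0.012 -0.001 0.000 1; -0.08 -0.03 0.72 0.012 -0.001 0.000 1
-0.00 0.11 0.44 0.000 0.000 0.000 1; -0.00 0.11 0.44 0.000 0.000 0.000 1
```

>>> jog_arm --rows "-0.1 -0.04 0.7 0.012 0 0 1; -0.1 -0.04 0.7 0.012 0 0 1; -0.05 -0.04 0.7 0.012 0 0 1; 0 0 0 0 0 0 1; 0 0 0 0 0 0 1"

```text
time: 10.07
position: [0.5556, -0.0161, 0.117]
tool_rot: [-1.994, -1.593, 0.561]
ft_force: [-0.4, 0.3, -2.9]
grip_width: 0.137
grip_force: 49.8
```

```bash
python3 - <<'E'
from h import *
where()
p2,T2=cov(-67,1,14);plan(p2,T2,3,1)
E
```

```text
t 10.075 lip [-67.3   0.2  11.3] grip [ 2.2  0.3 59.4] euler [13.95 -0.    0.14] F [-0.8 -0.2 -2.9] M [0.03 1.26 0.01] q [ 0.37  0.79 -0.54  1.22  0.14  1.86 -0.38] gr 0.13696579992131774
0.01 0.07 0.33 0.000 -0.001 0.000 1; 0.01 0.07 0.33 0.000 -0.001 0.000 1; 0.01 0.07 0.33 0.000 -0.001 0.000 1
```

>>> jog_arm --rows "0 0.07 0.33 0 0 0 1; 0 0.07 0.33 0 0 0 1; 0 0 0 0 0 0 1"

```text
time: 10.45
position: [0.5522, -0.0154, 0.1107]
tool_rot: [-1.993, -1.593, 0.562]
ft_force: [-1.0, 0.2, -2.5]
grip_width: 0.13
grip_force: 49.8
```

>>> jog_arm --rows "0 0.05 0.25 0 0 0 1; 0 0 0 0 0 0 1; 0 0 0 0 0 0 1"

```text
time: 10.82
position: [0.5513, -0.0152, 0.1087]
tool_rot: [-1.994, -1.593, 0.561]
ft_force: [0.3, -0.1, -2.7]
grip_width: 0.133
grip_force: 49.8
```

```bash
python3 - <<'E'
from h import *
where()
p2,T2=cov(-67,1,14);plan(p2,T2,1,1)
p2,T2=cov(-79,1,14);plan(p2,T2,4,1)
E
```

```text
t 10.825 lip [-66.9   0.2   1.8] grip [ 2.5  0.3 50. ] euler [13.96  0.    0.13] F [-1.5  0.  -2.3] M [ 0.04  1.26 -0.08] q [ 0.38  0.79 -0.54  1.24  0.14  1.85 -0.38] gr 0.13331477129713212
0.03 0.03 0.07 0.001 -0.002 0.001 1
0.01 0.30 -0.05 0.000 -0.001 0.000 1; 0.01 0.30 -0.05 0.000 -0.001 0.000 1; 0.01 0.30 -0.05 0.000 -0.001 0.000 1; 0.01 0.30 -0.05 0.000 -0.001 0.000 1
```

>>> jog_arm --rows "0 0.03 0.1 0 0 0 1; 0 0.3 -0.08 0 0 0 1; 0 0.3 -0.08 0 0 0 1; 0 0 0 0 0 0 1"

```text
time: 11.32
position: [0.5568, -0.0164, 0.1049]
tool_rot: [-1.994, -1.593, 0.561]
ft_force: [-0.5, -0.2, -0.9]
grip_width: 0.134
grip_force: 49.8
```

>>> jog_arm --rows "0 0.3 -0.08 0 0 0 1; 0 0.25 -0.06 0 0 0 1; 0 0 0 0 0 0 1; 0 0 0 0 0 0 1"

```text
time: 11.82
position: [0.5615, -0.0175, 0.1026]
tool_rot: [-1.994, -1.593, 0.561]
ft_force: [-0.4, 1.0, -2.7]
grip_width: 0.136
grip_force: 49.8
```

```bash
python3 - <<'E'
from h import *
where()
for th in(14,10,6,2,0):
    p,T=cov(-79,.3,th);print(th,p.round(4))
p,T=cov(-79,.3,10);plan(p,T,2,1)
p2,T2=cov(-79,.3,0);plan(p2,T2,6,1,p,T)
E
```

```text
t 11.825 lip [-78.9   0.2   0.8] grip [-9.4  0.3 49. ] euler [13.97  0.    0.13] F [-0.6 -0.9 -2.7] M [0.12 1.21 0.03] q [ 0.37  0.81 -0.53  1.21  0.15  1.85 -0.37] gr 0.13607770626731625
14 [ 0.5615 -0.0172  0.1022]
10 [ 0.5575 -0.0163  0.0983]
6 [ 0.5538 -0.0155  0.0941]
2 [ 0.5504 -0.0147  0.0897]
0 [ 0.5488 -0.0143  0.0874]
0.01 -0.02 0.30 -0.035 -0.001 0.000 1; 0.01 -0.03 0.30 -0.035 -0.001 0.000 1
0.00 -0.02 0.23 -0.029 -0.000 -0.000 1; 0.00 -0.02 0.23 -0.029 -0.000 -0.000 1; 0.00 -0.03 0.23 -0.029 -0.000 -0.000 1; 0.00 -0.04 0.23 -0.029 -0.000 -0.000 1; 0.00 -0.05 0.23 -0.029 -0.000 -0.000 1
0.00 -0.05 0.23 -0.029 -0.000 -0.000 1
```

>>> jog_arm --rows "0 -0.02 0.3 -0.035 0 0 1; 0 -0.02 0.3 -0.035 0 0 1; 0 -0.02 0.23 -0.029 0 0 1; 0 -0.02 0.23 -0.029 0 0 1; 0 0 0 0 0 0 1"

```text
time: 12.45
position: [0.5546, -0.0158, 0.0952]
tool_rot: [-2.086, -1.667, 0.469]
ft_force: [0.3, 0.2, -1.7]
grip_width: 0.135
grip_force: 49.8
```

```bash
python3 - <<'E'
from h import *
where()
p2,T2=cov(-79,.3,0);plan(p2,T2,4,1)
E
```

```text
t 12.45 lip [-79.    0.1   0.8] grip [-4.   0.2 39.7] euler [ 6.58 -0.01  0.13] F [-0.9 -0.2 -1.4] M [-0.1   1.03 -0.02] q [ 0.4   0.71 -0.55  1.35  0.16  1.7  -0.37] gr 0.134649757597765
0.00 -0.02 0.24 -0.029 -0.001 0.000 1; 0.00 -0.03 0.24 -0.029 -0.001 0.000 1; 0.00 -0.04 0.24 -0.029 -0.001 0.000 1; 0.00 -0.04 0.24 -0.029 -0.001 0.000 1
```

>>> jog_arm --rows "0 -0.02 0.24 -0.029 0 0 1; 0 -0.03 0.24 -0.029 0 0 1; 0 0 0 0 0 0 1"

```text
time: 12.82
position: [0.5519, -0.0153, 0.0912]
tool_rot: [-2.128, -1.701, 0.425]
ft_force: [0.1, -0.1, 0.5]
grip_width: 0.134
grip_force: 49.9
```

>>> jog_arm --rows "0 -0.04 0.22 -0.029 0 0 1; 0 -0.04 0.22 -0.029 0 0 1; 0 0 0 0 0 0 1; 0 0 0 0 0 0 1"

```text
time: 13.32
position: [0.5494, -0.0144, 0.0877]
tool_rot: [-2.168, -1.732, 0.381]
ft_force: [2.3, 1.1, 2.7]
grip_width: 0.135
grip_force: 50.0
```

```bash
python3 - <<'E'
from h import *
where()
E
```

```text
t 13.325 lip [-79.5  -0.1   0.8] grip [-0.4  0.  30.7] euler [-0.04 -0.01  0.15] F [-0.7 -1.6  3.3] M [0.08 0.86 0.02] q [ 0.43  0.62 -0.56  1.47  0.17  1.56 -0.37] gr 0.13478139443133322
```

Grip is at (-0.4, 0, 30.7) mm and flat, with light contact. I'll press slightly and release.

>>> jog_arm --rows "0 0 0.08 0 0 0 1; 0 0 0 0 0 0 1; 0 0 0 0 0 0 0; 0 0 0 0 0 0 0; 0 0 0 0 0 0 0"

```text
time: 13.95
position: [0.5484, -0.0147, 0.0861]
tool_rot: [-2.167, -1.731, 0.383]
ft_force: [0.0, -0.9, 0.8]
grip_width: 0.385
grip_force: 0.0
```

>>> jog_arm --rows "0 0 -1 0 0 0 0; 0 0 -3 0 0 0 0; 0 0 -4 0 0 0 0; 0 0 -4 0 0 0 0; 0 0 0 0 0 0 0"

```text
time: 14.58
position: [0.6009, -0.026, 0.1987]
tool_rot: [-2.172, -1.734, 0.374]
ft_force: [0.2, 1.1, 0.3]
grip_width: 0.503
grip_force: 0.0
```

```bash
python3 - <<'E'
from h import *
import pickle
st()
d=imaging.get_image('side');w=imaging.get_image('wrist');t=imaging.get_image('top');pickle.dump((d,w,t),open('s7.pkl','wb'))
c=proj(d,s0).astype(int)
im=np.zeros((600,800,3),np.uint8)
im[:480,:560]=cv2.resize(d['img'][c[1]-75:c[1]+45,c[0]-65:c[0]+75],None,fx=4,fy=4,interpolation=cv2.INTER_CUBIC)
im[280:600,300:800]=w['img'][0:320,100:600]
cv2.imwrite('pics/m7.png',im)
print('side crop preds:')
for n,v in(('up-y',(65,-55,8)),('up+y',(65,55,8)),('bartop',(0,0,40)),('knob',(93,0,54))):
    pp=s0+S@(np.array(v)/1000);print(n,((proj(d,pp)-[c[0]-65,c[1]-75])*4).round(),(proj(w,pp)+[200,280]).round())
E
```

```text
{'time': 14.575, 'joint_positions': [0.3925, 0.6312, -0.562, 1.2026, 0.1703, 1.796, -0.3641], 'position': [0.6009, -0.026, 0.1987], 'tool_rot': [-2.172, -1.7341, 0.3742], 'ft_force': [0.1729, 1.0535, 0.2572], 'torque': [-0.2058, -0.5506, 0.0179], 'grip_width': 0.5032, 'grip_force': 0.0}
side crop preds:
up-y [307. 338.] [440. 410.]
up+y [358. 238.] [448. 527.]
bartop [238. 261.] [516. 482.]
knob [344. 230.] [395. 488.]
```

View pics/m7.png

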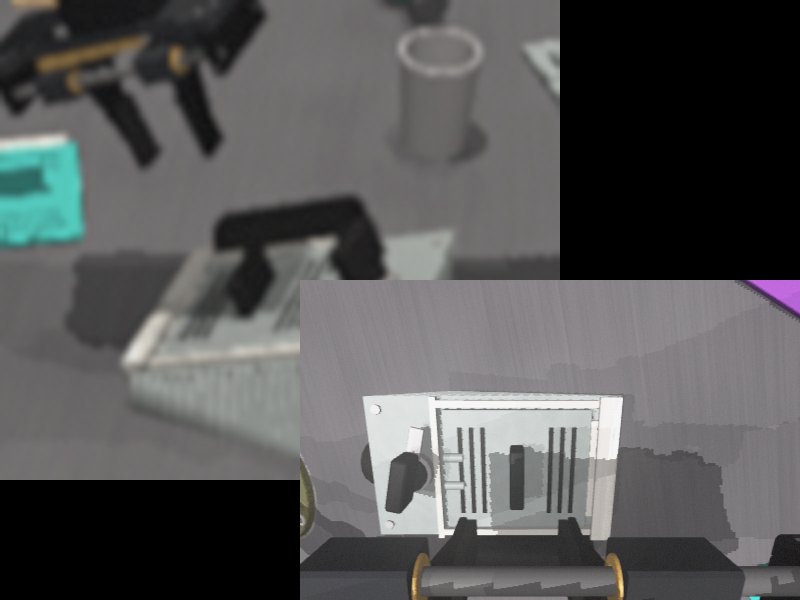

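The composite shows the cover lying flush in its frame: wrist crop, plate (443–597, 408–528), bar (516,478); lip under the ledge at right (605). The knob bar is at (403,482) with the tongue to (416,435), still open. That is my last picture, so I work from numbers from here.

```bash
python3 - <<'E'
from h import *
import pickle
d,w,t=pickle.load(open('s7.pkl','rb'))
def ins(c,z):
    o,v=ray(w,c[0]-200,c[1]-280);o=S.T@(o-s0);v=S.T@v;return ((o+(z/1000-o[2])/v[2]*v)*1000).round(1)
print('tongue tip',ins((417,428),16),'cover bar ends',ins((517,446),40),'plate corners',ins((443,408),8),ins((597,408),8),ins((443,527),8))
# knob bar: dark blob above z
g=cv2.cvtColor(w['img'],cv2.COLOR_BGR2GRAY);m=np.zeros_like(g);m[165:240,180:226]=(g[165:240,180:226]<75)
c=max(cv2.findContours(m,0,2)[0],key=cv2.contourArea);print(cv2.minAreaRect(c),cv2.boundingRect(c))
top=[p[0] for p in c];a=min(top,key=lambda p:p[1]);b=max(top,key=lambda p:p[1])
print(a,b,ins((a[0]+200,a[1]+280),54),ins((b[0]+200,b[1]+280),54))
a=.18
def knob(z,a):
    y=np.array([-np.cos(a),np.sin(a),0]);zz=np.array([0,0,-1.]);T=S@np.c_[np.cross(y,zz),y,zz]
    return s0+S@np.array([.093,0,z/1000]),T
p,T=knob(90,a);plan(p,T,5,0)
p2,T2=knob(27,a);plan(p2,T2,3,0,p,T)
E
```

```text
tongue tip [ 83.4 -40.8  16. ] cover bar ends [ -1.1 -30.1  40. ] plate corners [ 62.  -56.7   8. ] [-69.7 -56.6   8. ] [69.4 54.7  8. ]
((207.0600128173828, 203.42001342773438), (34.07767868041992, 60.55272674560547), 10.30484676361084) (186, 173, 40, 60)
[204 173] [195 232] [ 83.4 -27.7  54. ] [95.3 19.9 54. ]
0.02 -1.86 0.84 -0.000 -0.000 0.036 0; -0.05 -1.85 0.84 -0.000 -0.000 0.036 0; -0.12 -1.85 0.84 -0.000 -0.000 0.036 0; -0.18 -1.85 0.84 -0.000 -0.000 0.036 0; -0.25 -1.84 0.84 -0.000 -0.000 0.036 0
-0.00 -0.00 2.10 0.000 0.000 0.000 0; -0.00 -0.00 2.10 0.000 0.000 0.000 0; -0.00 -0.00 2.10 0.000 0.000 0.000 0
```

>>> jog_arm --rows "0 -1.85 0.85 0 0 0.044 0; -0.05 -1.85 0.85 0 0 0.044 0; -0.1 -1.85 0.85 0 0 0.044 0; -0.2 -1.85 0.85 0 0 0.044 0; -0.3 -1.85 0.85 0 0 0.044 0" --force 30

```text
time: 15.35
position: [0.4972, -0.0017, 0.1949]
tool_rot: [-2.365, -1.494, 0.439]
ft_force: [-0.0, 0.2, 0.9]
grip_width: 0.502
grip_force: 0.0
```

>>> jog_arm --rows "0 0 1.5 0 0 0 0; 0 0 1.5 0 0 0 0; 0 0 0 0 0 0 0; 0 0 0 0 0 0 0"

```text
time: 15.85
position: [0.4871, 0.0009, 0.1686]
tool_rot: [-2.365, -1.496, 0.436]
ft_force: [0.2, 1.0, 0.2]
grip_width: 0.501
grip_force: 0.0
```

```bash
cat >> h.py <<'E'
def kw():
    q=ctrl.get_state();T=S.T@rot(q['tool_rot']);y=T[:,1]
    print('t',q['time'],'tcp',(S.T@(q['position']-s0)*1000).round(1),'ang',np.arctan2(y[1],-y[0]).round(3),'z',T[:,2].round(3),'F',(S.T@q['ft_force']).round(1),'M',(S.T@q['torque']).round(2),'q',np.round(q['joint_positions'],2),'gr',q['grip_width'])
    print('to (93,0,27):',(T.T@(np.array([93,0,27])-S.T@(q['position']-s0)*1000)/10).round(2))
E
python3 - <<'E'
from h import *
kw()
E
```

```text
t 15.85 tcp [92.4 -0.9 60.1] ang 0.22 z [ 0.    -0.003 -1.   ] F [ 0.1 -1.   0.1] M [-0.05  0.6  -0.04] q [ 0.45  0.41 -0.56  1.57  0.07  1.63 -0.57] gr 0.5005822989583049
to (93,0,27): [-0.11 -0.03  3.31]
```

>>> jog_arm --rows "-0.1 -0.03 1.6 0 0 0 0; 0 0 1.6 0 0 0 0; 0 0 0.1 0 0 0 0.5; 0 0 0 0 0 0 1; 0 0 0 0 0 0 1"

```text
time: 16.48
position: [0.473, 0.0034, 0.1396]
tool_rot: [-2.366, -1.497, 0.435]
ft_force: [-0.3, -0.2, -0.3]
grip_width: 0.239
grip_force: 0.0
```

>>> jog_arm --rows "0 0 0 0 0 0 1; 0 0 0 0 0 0 1; 0 0 0 0 0 0 1"

```text
time: 16.85
position: [0.4728, 0.0035, 0.1396]
tool_rot: [-2.365, -1.496, 0.435]
ft_force: [0.1, 0.9, 2.7]
grip_width: 0.161
grip_force: 30.0
```

```bash
python3 - <<'E'
from h import *
kw()
E
```

```text
t 16.85 tcp [93.4 -0.3 27.8] ang 0.22 z [-0.001 -0.002 -1.   ] F [ 1.2 -0.9  2.5] M [-0.    0.16  0.02] q [ 0.46  0.41 -0.56  1.64  0.07  1.57 -0.57] gr 0.16112968015821463
to (93,0,27): [-0.02  0.04  0.08]
```

>>> jog_arm --rows "0 0 0 0 0 0.14 1; 0 0 0 0 0 0.15 1; 0 0 0 0 0 0.15 1; 0 0 0 0 0 0.15 1; 0 0 0 0 0 0.1 1" --force 40

```text
time: 17.48
position: [0.4731, 0.0031, 0.1395]
tool_rot: [-2.831, -0.625, 0.578]
ft_force: [-0.1, -0.4, 2.4]
grip_width: 0.161
grip_force: 40.0
```

```bash
python3 - <<'E'
from h import *
kw()
E
```

```text
t 17.475 tcp [93.   0.  27.8] ang 0.914 z [-0.002 -0.002 -1.   ] F [1.  0.4 2.2] M [ 0.12  0.46 -0.01] q [ 0.37  0.38 -0.45  1.64  0.03  1.57 -1.23] gr 0.1612056951051745
to (93,0,27): [-0.   -0.01  0.08]
```

>>> jog_arm --rows "0 0 0 0 0 0.1 1; 0 0 0 0 0 0.1 1; 0 0 0 0 0 0.1 1; 0 0 0 0 0 0.1 1; 0 0 0 0 0 0 1"

```text
time: 18.1
position: [0.4731, 0.0029, 0.1394]
tool_rot: [-2.969, -0.057, 0.636]
ft_force: [0.5, -1.6, 2.1]
grip_width: 0.159
grip_force: 40.0
```

```bash
python3 - <<'E'
from h import *
kw()
E
```

```text
t 18.1 tcp [92.9  0.3 27.8] ang 1.31 z [-0.002 -0.002 -1.   ] F [0.1 1.4 2.3] M [ 0.3   0.58 -0.05] q [ 0.32  0.38 -0.38  1.65  0.01  1.56 -1.6 ] gr 0.15931959048376831
to (93,0,27): [-0.01 -0.03  0.08]
```

>>> jog_arm --rows "0 0 0 0 0 0.06 1; 0 0 0 0 0 0.06 1; 0 0 0 0 0 0 1"

```text
time: 18.48
position: [0.4731, 0.0028, 0.1394]
tool_rot: [-2.99, 0.12, 0.649]
ft_force: [2.2, -2.5, 3.0]
grip_width: 0.157
grip_force: 40.0
```

```bash
python3 - <<'E'
from h import *
kw()
E
```

```text
t 18.475 tcp [92.8  0.4 27.7] ang 1.429 z [-0.002 -0.002 -1.   ] F [-1.2  1.9  3.9] M [ 0.45  0.58 -0.02] q [ 0.3   0.37 -0.36  1.65  0.01  1.56 -1.72] gr 0.15687846580850015
to (93,0,27): [-0.01 -0.04  0.07]
```

>>> jog_arm --rows "0 0 0 0 0 0.06 1; 0 0 0 0 0 0.06 1; 0 0 0 0 0 0 1"

```text
time: 18.85
position: [0.4731, 0.0027, 0.1394]
tool_rot: [-3.001, 0.301, 0.661]
ft_force: [2.0, -3.0, 4.1]
grip_width: 0.162
grip_force: 40.0
```

```bash
python3 - <<'E'
from h import *
kw()
E
```

```text
t 18.85 tcp [92.8  0.5 27.8] ang 1.548 z [-0.002 -0.002 -1.   ] F [-0.6  2.5  4.9] M [0.62 0.71 0.01] q [ 0.29  0.37 -0.35  1.65  0.    1.56 -1.83] gr 0.16176446440547904
to (93,0,27): [-0.01 -0.05  0.08]
```

>>> jog_arm --rows "0 0 0 0 0 0.06 1; 0 0 0 0 0 0.06 1; 0 0 0 0 0 0 1"

```text
time: 19.23
position: [0.4734, 0.0026, 0.1392]
tool_rot: [-3.002, 0.482, 0.668]
ft_force: [4.2, -4.4, 2.9]
grip_width: 0.17
grip_force: 41.2
```

```bash
python3 - <<'E'
from h import *
kw()
E
```

```text
t 19.225 tcp [92.5  0.5 27.8] ang 1.666 z [-0.003 -0.001 -1.   ] F [-3.4  3.4  4.8] M [0.69 0.98 0.87] q [ 0.27  0.37 -0.33  1.65 -0.    1.56 -1.95] gr 0.16989173907691207
to (93,0,27): [-0.06 -0.04  0.08]
```

The moment about the knob axis jumped to 0.87 N m and the pads were pried open slightly, so the latch is at its stop. I'll release and retract.

>>> jog_arm --rows "0 0 0 0 0 -0.08 1; 0 0 0 0 0 0 0; 0 0 0 0 0 0 0; 0 0 0 0 0 0 0; 0 0 0 0 0 0 0"

```text
time: 19.85
position: [0.4723, 0.0037, 0.139]
tool_rot: [-3.001, 0.365, 0.667]
ft_force: [-0.7, -0.1, -0.4]
grip_width: 0.472
grip_force: 0.0
```

>>> jog_arm --rows "0 0 -1 0 0 0 0; 0 0 -3 0 0 0 0; 0 0 -4 0 0 0 0; 0 0 -4 0 0 0 0; 0 0 0 0 0 0 0"

```text
time: 20.48
position: [0.5244, -0.0082, 0.251]
tool_rot: [-3.002, 0.366, 0.656]
ft_force: [-0.2, -0.3, -0.3]
grip_width: 0.503
grip_force: 0.0
```

```bash
python3 - <<'E'
from h import *
import pickle
kw()
d=imaging.get_image('wrist');pickle.dump(d,open('w8.pkl','wb'))
# sample brightness on circles about the knob axis at tongue height, via projection
for h,rr in((16,(30,36,40)),(54,(18,))):
  for r in rr:
    row=[]
    for a in np.arange(-.2,1.9,.1):
        u,v=proj(d,s0+S@(np.array([93-r*np.sin(a),-r*np.cos(a),h])/1000))
        row.append(int(d['img'][int(v+.5),int(u+.5)].mean()) if 0<=u<639 and 0<=v<399 else -1)
    print(h,r,row)
for n,v in(('knob',(93,0,54)),('cbar',(0,0,40)),('up-y',(65,-55,8)),('up+y',(65,55,8)),('lo-y',(-65,-55,8))):print(n,proj(d,s0+S@(np.array(v)/1000)).round())
t=imaging.get_image('top');D=pickle.load(open('D0.pkl','rb'))
diff=cv2.absdiff(t['img'],D['top']['img']).max(2)
for n,(u,v) in(('vase',(184,240)),('pot',(186,184)),('beaker',(399,226))):print(n,diff[v-18:v+18,u-18:u+18].mean())
E
```

```text
t 20.475 tcp [ 92.5  -0.2 151.1] ang 1.59 z [-0.007 -0.004 -1.   ] F [-0.   0.4 -0.3] M [-0.06  0.45  0.02] q [ 0.27  0.4  -0.33  1.38  0.    1.8  -1.88] gr 0.5029261469500061
to (93,0,27): [-0.13  0.07 12.41]
16 30 [227, 228, 226, 227, 224, 225, 226, 226, 227, 224, 246, 246, 218, 139, 145, 143, 218, 152, 155, 155, 150]
16 36 [227, 228, 228, 228, 227, 227, 226, 225, 230, 246, 217, 140, 212, 225, 158, 158, 209, 235, 155, 235, 168]
16 40 [227, 228, 228, 229, 229, 226, 227, 226, 246, 179, 150, 223, 162, 158, 142, 160, 129, 156, 153, 160, 229]
54 18 [226, 226, 226, 226, 229, 227, 227, 226, 228, 234, 142, 118, 118, 116, 89, 95, 111, 108, 107, 108, 107]
knob [319. 203.]
cbar [317.  84.]
up-y [259. 160.]
up+y [377. 158.]
lo-y [248.   3.]
vase 2.557098765432099
pot 2.4645061728395063
beaker 2.7268518518518516
```

```bash
python3 - <<'E'
from h import *
import pickle
d=pickle.load(open('w8.pkl','rb'));g=cv2.cvtColor(d['img'],cv2.COLOR_BGR2GRAY)
# rectify seat plane at z=54 and z=16 around the knob: 1 px = 1 mm, col = y+60, row = x-93+60
for z in(54,16):
    q=np.float32([[0,0],[120,0],[120,120],[0,120]])
    P=np.float32([proj(d,s0+S@(np.array([93+b-60,a-60,z])/1000)) for a,b in q])
    w=cv2.warpPerspective(g,cv2.getPerspectiveTransform(P,q),(120,120))
    print('z',z);print('\n'.join(' '.join(f'{x//10:2d}' for x in w[r,20:100:3]) for r in range(10,100,4)))
E
```

```text
z 54
15 15 15  8  8  8  8  8  8 10 16 13  7  7  7  7  8 16 14  7  7  7  7  7  7  9 14
22 21 21 22 15 15 15 15 16 14 16 13 15 15 16 18 17 16 16 15 17 15 16 19 15 14 15
23 23 22 22 15 15 15 15 15 14 16 14 23 22 16 18 19 21 21 22 22 22 22 21 17 15 14
22 22 22 22 22 22 22 22 22 20 17 17 23 23 16 15 16 21 22 20 19 20 20 21 19 13 13
14 14 14 14 13 14 14 14 14 14 14 13 23 15 15 14 13 13 13 13 13 13 13 13 13 13 13
24 24 24 24 24 24 24 24 24 24 24 24 21 15 15 15 22 24 24 24 24 24 24 24 24 24 19
22 22 22 22 22 22 22 22 22 21 14 11  8  7  8  8 12 14 21 22 22 21 21 21 21 21 14
22 22 22 22 22 22 22 22 22 18 20 19  8  7  8  7 15 13 17 22 22 21 21 21 21 21 16
22 22 22 22 22 22 22 22 22 23  9  9 10 10 10  9  8 15 17 21 23 22 21 21 21 21 16
22 22 22 22 22 22 22 22 22 22 11  9 10 10 10  9  8 10 23 23 23 23 21 21 21 21 20
22 22 23 22 22 22 22 22 22 19 11  9 10 11 11  9 10 11 23 23 23 22 21 21 21 21 21
22 22 22 22 22 22 22 22 22 19 11  9 10 11 11  9  9 11 23 23 23 22 22 21 21 21 21
22 22 22 22 22 22 22 22 22 22 13 10 10 11 10  9  8 20 22 23 23 23 22 21 21 21 21
22 22 22 22 22 22 22 22 22 22 22 15 11 11 
[... 1935 characters left out ...]
2 11  8 11 11 10  9  8 11 19 23 23 23 22 22 21 21 21
22 22 22 22 22 22 22 22 22 22 11  8 11 11 10  9  8 11 22 22 23 23 23 22 21 21 21
22 22 22 22 22 22 22 22 22 22 22  8 11 11 10  9 15 22 22 22 23 23 23 23 22 21 21
22 22 22 22 22 22 22 22 22 22 22  9 11 11 10  9 19 22 22 22 23 23 22 23 22 21 21
22 22 22 22 22 22 22 22 22 22 22  9 11 11 10  9 19 22 22 22 22 23 22 22 22 21 21
22 22 22 22 22 22 22 22 22 22 22  9 11 10 10  9 20 22 22 22 22 23 22 22 22 22 21
22 22 22 22 22 22 22 22 22 22 22  8 11 10 10  8 20 22 22 22 22 22 22 22 22 22 21
18 18 18 18 18 18 17 15 13 14 14  8 10 10  9  8 13 15 15 15 18 18 18 19 19 18 15
14 14 14 14 14 14 14 14 10  8  8  8  8  8  8  8  8  8  7 12 14 14 14 14 14 14 13
```

The tongue and knob bar point straight down the slope over the cover, the bystanders haven't moved, and the hand is clear. Handing in.

```bash
python3 -c "
from bench import ticket
print(ticket.close_job())"
```

```text
the job is handed in; nothing more can be done
None
```

The cover is seated flat with its lip under the ledge, the latch is turned to its stop over the cover, and I handed the job in at about 20.5 s with the bystanders unmoved; the judge's verdict was not shown.

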